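# Hold the cleaner lid on its balance point for the new stay

## Robot

A 7-joint arm with a two-finger parallel gripper is mounted at the origin on the work surface. World frame = base frame: x ahead of the robot, y to its left, z up, the work surface at z = 0. Lengths are in mm, angles in rad, forces in N, time in s.
With the tool pointing down it reaches from about 350 to 900 mm from the base axis. Payload 7.2 kg.
Tool frame: the origin (TCP) lies at the very end of the fingers, on their centre line; the grasp point (between the pads) lies bot.tcp_to_grasp behind it (bot.tcp_to_grasp is the distance from the TCP to the grasp point, in mm); z points along the fingers, y is the line along which they close (so a half turn about z gives the same grasp; the last joint's range is limited). The gripper opens to 85 mm and grips with 20 to 120 N. Pads are 22 mm wide; open, the fingers measure 114 mm over their backs; the gripper's body (76 mm by 85 mm) begins 54 mm behind the grasp point. The pads swing forward as they close: fully open they stand 13 mm farther back than shut.
Start: joints at [1.067, 0.411, -0.013, 1.596, 0.006, 1.134, -0.082], TCP at [263.824, -566.591, 231.297] pointing down, gripper open.
Joint ranges: [-2.95, 2.95], [-0.29, 1.99], [-1.47, 1.44], [0.14, 2.54], [-1.03, 4.17], [0.13, 1.85], [-2.86, 2.86]. Speed limits (rad/s): [2.39, 2.39, 3.01, 3.01, 3.14, 3.14, 3.14].

## Interface

Orientations are given as a 3x3 rotation matrix whose columns are the frame's x, y, z axes.
In Python, from workcell import bot gives the robot as it stands.
- The arm moves only by the tool jog_arm, never from a script. Its argument "moves" is a list of rows, each an object with "dr": the turn, a rotation vector about the world's x, y, z normalised to -1 to 1, where 1 is 180 degrees, a list of three; "translation": the shift along the world's x, y, z normalised to -1 to 1, where 1 is 80 mm, a list of three; "grip": the gripper command: -1 is shut, 1 is fully open, values between are in proportion. A call has 1 to 5 rows; each row is the pose to reach, as a shift and turn from the pose commanded when the call began, turning the shorter way round; what a row does not reach only later rows make up. A row lasts 1/8 s, in which the tool goes at most 62.5 mm and 10.7 degrees, less where a joint would pass 70% of its speed; a pose out of reach is approached as far as the arm can. A call with a number of a shift or a turn outside -1 to 1 is refused whole. A call with a gripper value outside its range is refused whole. The fingers move at their own pace and stop on an object; the grip force is fixed at half the most. Time passes only in rows, so rows that repeat a pose let the fingers close. It gives the time, the measured TCP pose, the force, the opening and the grip force at its end, in the units of the state.
- bot.read_state(): the state, without advancing time (a new reading comes with each control period).
- bot.snapshot(name): name is "scene" or "side" or "wrist"; returns a dict with "color" (384x512x3 uint8, red, green, blue), "fx", "fy", "cx", "cy" (pixels), "D" ([k1, k2, p1, p2, k3] as OpenCV has them; the pictures are not rectified), "R" (3x3) and "t" (3): a world point X has camera coordinates R X + t; the wrist camera has in their place "hand_eye" (4x4, takes a point from camera to tool coordinates, whose origin is the TCP and whose axes are the flange's). Camera axes: x right, y down, z forward; pixel columns grow to the right and rows downward; lengths in mm; the calibration is good to about 2 mm. A picture is of the moment at which its call begins: read the wrist's pose just before it. There is no depth.
- bot.job_done(): hands the job in; it is judged then, once.
Trained networks look in a picture, given as the dict that the camera call returned (one of the last four; its "shot" number tells which), for a name from the list of things; names that differ only in an ending like _2 or _b are one class to them, and where a whole thing is asked for, a point or a joint stands for the part that bears it (a point fixed in the world has none). Each returns a list of dicts, best first, with "conf" (0 to 1); they miss things now and then, are a little off and sometimes report something else, mostly with a low value. They report only what shows in the picture. A call takes as long as a camera call. They do not tell look-alikes from the thing itself.
- bot.spot_in(picture, query): "position" ([row, column] in pixels, amid what is visible of it).
The state is a dict: "clock": time; "qpos": joint angles; "dq": joint speeds; "tau": joint torques, N m; "tcp_pos": TCP position; "tcp_rot": TCP orientation; "wrist_force": force on the tool from outside, world axes, zero at the start; "torque": the same for the moment, N m; "finger_gap": opening from 0.0 (shut) to 1.0 (fully open); "grip_force": force on a finger pad.
Only numpy, scipy, OpenCV 4.12 (cv2) and the standard library are available. Lean on these libraries where they do the work, as an engineer would, in place of code of your own. Each camera call takes 0.05 s, during which the arm holds its last target. There are 200 camera calls.

## Task

The lid stay of the ultrasonic cleaner is off and I am about to screw on the new one. Take the red flux pot off the lid and stand it wholly on the round white coaster, kept upright; then swing the lid up by its bar handle to its balance point, a little short of upright, where it wants to fall neither shut nor over backwards, and finish there, still gripping the handle and holding the lid still: do not let go. Never let the lid drop, fling it or let it go over, and leave the other things on the bench where they are.

Things in the scene. Friction and masses are not known exactly. Their poses are not given: they have to be found in the camera images.
- flux_pot_center (a point): red plastic flux pot with a yellow label, round, 52 mm diameter (its cap 49 mm), 62 mm tall, about 120 g; standing upright on the closed lid behind the bar handle. This point is its centre, half-way up (31 mm above its foot); z along its axis.
- coaster: round white ceramic coaster lying fixed on the bench to the left or right of the cleaner, 100 mm diameter, 5 mm thick. Origin at the centre of its underside, on the bench. The pot goes onto it.
- cleaner: bench-top ultrasonic cleaner, stainless steel, fixed to the bench, tank empty: 170 mm deep (x), 250 mm wide (y), 130 mm high to the rim. Origin at the centre of its underside on the bench; its control panel faces its own -x (towards the robot), its lid is hinged along its back (+x). On it lies the flat aluminium lid, 179 x 256 mm, 12 mm thick, whose top is 143 mm above the bench when shut.
- lid_hinge (a point): middle of the lid's hinge line, which runs along the cleaner's y: 97 mm behind (cleaner's +x) and 126 mm above the cleaner's origin. Same axes as the cleaner.
- lid_handle: black bar handle on the lid's top near its front. Origin: middle of the bar, a round rod 12 mm thick along the lid's y, 120 mm long between two posts, its centre line 45 mm above the lid's top. Lid shut: 152 mm in front of (cleaner's -x) and 62 mm above the hinge line; it follows an arc about that line, and the round bar can pivot between two fingers. Its z points out of the lid's top.
- lid (a joint): lid angle, rad: 0 shut, growing as it opens up and away from the robot; 1.57 = plate upright; stop at 2.3 (fallen over). No spring, hardly any friction: below the balance point its weight shuts it, beyond it falls over backwards. Thick plate and heavy handle put the balance point at 1.38, the plate still leaning 11 degrees short of upright. 0.56 kg in all; lifting by the handle takes 4 N.
- spray_can: blue spray can, 65 mm diameter, 185 mm tall, standing; origin at the centre of its foot. Leave alone.
- screwdriver: screwdriver with a red handle, 190 mm, lying; origin under its middle. Leave alone.
- solder_block: white soldering brick 115 x 75 x 32 mm with a black charcoal block on it (50 mm high in all), on the side of the cleaner opposite to the coaster; origin at the centre of its underside. Leave alone.
- new_stay: the new lid stay, a flat slotted steel bar 125 x 13 x 4 mm, lying; origin under its middle. Leave alone.
- screw_dish: small round steel dish with brass screws, 68 mm diameter, 14 mm tall; origin at the centre of its underside. Leave alone.
- pliers: pliers with blue handles, 150 mm, lying; origin under the middle. Leave alone.
Things that resemble listed ones, but are neither listed nor needed, are in the scene too. What is meant by the part that bears flux_pot_center is not pink or turquoise, and is the larger of those in its own colour.

How it is judged (in metres and radians):
On the way, in this order (a step that is already met when the one before it is completed fails the run):
1. the flux pot stands upright on the coaster, let go, with the lid still shut (horizontal distance between flux_pot_center and coaster below 0.026 m and height (world z) of flux_pot_center between 0.031 and 0.041 m and angle between flux_pot_center's own z axis and vertical below 0.1 rad and contact force between the fingers and flux_pot below 0.1 N and value of joint lid below 0.1 rad), for 0.2 s.
2. the lid is gripped by its handle at its balance point (value of joint lid between 1.28 and 1.48 rad and contact force between the fingers and lid_handle above 1.5 N), for 0.3 s.
At the end, for the whole second after the job is handed in: The lid stands still within 0.10 rad (6 degrees) of its balance point (1.38 rad), with the fingers gripping its bar handle (more than 1.5 N); the flux pot stands upright on the coaster, its centre within 26 mm of the coaster's centre (all of step 2 and velocity of joint lid between -0.05 and 0.05 rad/s and horizontal distance between flux_pot_center and coaster below 0.026 m and height (world z) of flux_pot_center between 0.031 and 0.041 m and angle between flux_pot_center's own z axis and vertical below 0.1 rad); the arm keeps its last pose, push and grip.
It fails at once if the lid goes over: past 1.65 rad (value of joint lid above 1.65 rad).
It fails at once if the lid drops or is flung: turns faster than 3.5 rad/s (velocity of joint lid above 3.5 rad/s or velocity of joint lid below -3.5 rad/s).
It fails at once if the flux pot is tipped by more than 0.6 rad (angle between flux_pot_center's own z axis and vertical above 0.6 rad).
It fails at once if another thing on the bench is moved by more than 30 mm (distance of any of spray_can, screwdriver, solder_block, new_stay, screw_dish, pliers from where it was at the start of the episode above 0.03 m).
It also fails if it takes over 58 s, if anything falls off the work surface, if the arm or the gripper's body presses on something with over 40 N, if the wrist force passes 120 N, or if a joint passes its speed limit or range.

## Working session

There is one attempt and no reset: what is moved stays moved. The work goes in short steps, Python scripts to look and compute and a tool call to move; the robot and the scene stay as the last step left them, time stands still between calls to the robot, and variables do not carry over. Pictures are saved under pics/ and viewed, at most 10 in all, crops included, and the job is handed in when it is done.

Besides the shell and the picture viewer there is one more tool, called after ">>>" as name(argument=value, ...) on one line, values as JSON. jog_arm: Moves the arm, as the interface text tells. Scaled input: -1 to 1 covers 80 mm each way for a shift and 180 degrees each way for a turn. Its arguments: {"type":"object","properties":{"moves":{"type":"array"}},"required":["moves"]}

```bash
mkdir -p pics; ls; cat > h.py <<'E'
import numpy as np, cv2
from workcell import bot
def snap(n):
    s=bot.read_state(); p=bot.snapshot(n)
    if n=="wrist":
        H=np.array(p["hand_eye"],float); T=np.eye(4); T[:3,:3]=s["tcp_rot"]; T[:3,3]=s["tcp_pos"]
        M=np.linalg.inv(T@H); p["R"],p["t"]=M[:3,:3],M[:3,3]
    p["K"]=np.array([[p["fx"],0,p["cx"]],[0,p["fy"],p["cy"]],[0,0,1.]])
    return p
def save(p,f): cv2.imwrite("pics/"+f,p["color"][:,:,::-1])
def ray(p,rc):
    u=cv2.undistortPoints(np.array([[[rc[1],rc[0]]]],float),p["K"],np.array(p["D"],float))[0,0]
    R=np.array(p["R"]);t=np.array(p["t"]).ravel()
    d=R.T@np.array([u[0],u[1],1]); return -R.T@t, d/np.linalg.norm(d)
def onz(p,rc,z):
    o,d=ray(p,rc); return o+d*(z-o[2])/d[2]
def tri(l):
    A=np.zeros((3,3));b=np.zeros(3);P=[]
    for p,rc in l:
        o,d=ray(p,rc);Q=np.eye(3)-np.outer(d,d);A+=Q;b+=Q@o;P.append((o,Q))
    x=np.linalg.solve(A,b); return x,[np.linalg.norm(Q@(x-o)) for o,Q in P]
def proj(p,X):
    r=cv2.Rodrigues(np.array(p["R"],float))[0]
    q=cv2.projectPoints(np.array(X,float).reshape(-1,1,3),r,np.array(p["t"],float).reshape(3,1),p["K"],np.array(p["D"],float))[0]
    return q[:,0,::-1]
E
python3 - <<'E'
from h import *
a=snap("scene");b=snap("side")
big=np.hstack([a["color"],b["color"]])
cv2.imwrite("pics/a.png",cv2.resize(a["color"],(800,600))[:,:,::-1]);cv2.imwrite("pics/b.png",cv2.resize(b["color"],(800,600))[:,:,::-1])
for q in ["flux_pot_center","coaster","lid_handle","cleaner","spray_can","solder_block","screw_dish"]:
    for n,p in(("sc",a),("si",b)):
        print(q,n,[(np.round(d["position"]).tolist(),round(d["conf"],2)) for d in bot.spot_in(p,q)][:5])
print(bot.tcp_to_grasp); s=bot.read_state(); print(s["tcp_pos"],s["tcp_rot"],s["clock"])
E
```

```text
pics
flux_pot_center sc [([262.0, 302.0], 0.85), ([276.0, 269.0], 0.84), ([197.0, 240.0], 0.78), ([258.0, 178.0], 0.59)]
flux_pot_center si [([170.0, 263.0], 0.63), ([202.0, 202.0], 0.61), ([176.0, 326.0], 0.19)]
coaster sc [([163.0, 290.0], 0.84)]
coaster si [([346.0, 236.0], 0.58)]
lid_handle sc [([175.0, 215.0], 0.81)]
lid_handle si [([180.0, 288.0], 0.87)]
cleaner sc [([217.0, 227.0], 0.66)]
cleaner si [([208.0, 265.0], 0.61)]
spray_can sc [([176.0, 340.0], 0.85)]
spray_can si [([256.0, 158.0], 0.69)]
solder_block sc [([301.0, 126.0], 0.96), ([178.0, 339.0], 0.63)]
solder_block si []
screw_dish sc [([196.0, 230.0], 0.23)]
screw_dish si []
18.700000000000003
[ 263.82793453 -566.59398817  231.29354384] [[ 9.06516634e-01  4.22170099e-01 -1.63253250e-06]
 [ 4.22170099e-01 -9.06516633e-01 -3.33666096e-05]
 [-1.55663027e-05  2.95581802e-05 -9.99999999e-01]] 0.8
```

View pics/a.png

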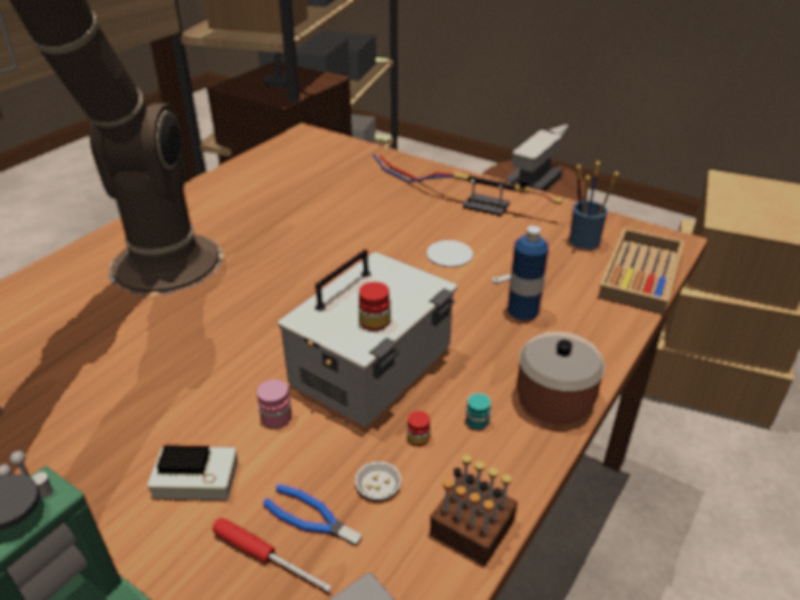

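View pics/b.png

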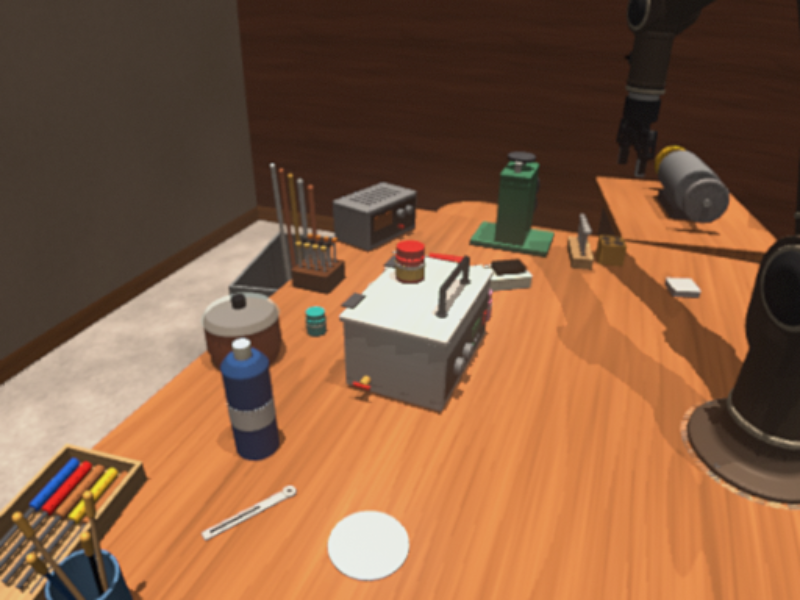

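The scene picture has four pot candidates, given as [row, col]. The red pot with the yellow label on the lid is at [197,240], a smaller red one is on the bench at [276,269], a pink one is at [258,178], and a turquoise one is at [262,302]. The one on the lid fits: it is red, the larger of the two reds, and behind the handle. The coaster is at [163,290] in scene and [346,236] in side. Next I triangulate and check the pot in an enlarged crop.

```bash
python3 - <<'E'
from h import *
a=snap("scene");b=snap("side")
print("pot",tri([(a,(197,240)),(b,(170,263))])); print("small red",onz(a,(276,269),22))
print("coaster",tri([(a,(163,290)),(b,(346,236))]),onz(a,(163,290),5),onz(b,(346,236),5))
print("bar",tri([(a,(175,215)),(b,(180,288))]))
s=.64
for n,p,c in (("scene",a,[(283,320),(375,258),(456,290),(365,357)]),("side",b,[(345,318),(437,335),(493,270)])):
    for u,v in c: print(n,(u,v),np.round(onz(p,((v+.5)*s-.5,(u+.5)*s-.5),143)))
for n,p,c in (("scene",a,[(319,288),(366,256)]),("side",b,[(443,290),(467,262)])):
    for u,v in c: print("bar",n,np.round(onz(p,((v+.5)*s-.5,(u+.5)*s-.5),188)))
for q,r in (("spray_can",(176,340)),): print(q,onz(a,r,90),onz(b,(256,158),90))
c1=cv2.resize(a["color"][130:270,150:290],(400,400),interpolation=3);c2=cv2.resize(b["color"][130:270,205:345],(400,400),interpolation=3)
save({"color":np.hstack([c1,c2])},"c.png")
E
```

```text
pot (array([604.11571147, -58.26118054, 167.46956016]), [np.float64(1.1750639509875604), np.float64(1.175063950987322)])
small red [ 734.21288592 -123.32485145   22.        ]
coaster (array([502.51000417, 364.70328384,   3.00976955]), [np.float64(5.150411931786856), np.float64(5.150411931786999)]) [508.66363722 364.18032106   5.        ] [497.36034449 363.5516325    5.        ]
bar (array([513.55746626, -25.08813643, 175.38054804]), [np.float64(9.31834737598542), np.float64(9.318347375985493)])
scene (283, 320) [ 482. -140.  143.]
scene (375, 258) [499.  89. 143.]
scene (456, 290) [670.  85. 143.]
scene (365, 357) [ 643. -139.  143.]
side (345, 318) [652. 103. 143.]
side (437, 335) [505.  94. 143.]
side (493, 270) [ 477. -147.  143.]
bar scene [517. -86. 188.]
bar scene [524.  30. 188.]
bar side [516.  38. 188.]
bar side [508. -70. 188.]
spray_can [728.72781222 269.06922476  90.        ] [721.12745141 276.57089413  90.        ]
```

View pics/c.png

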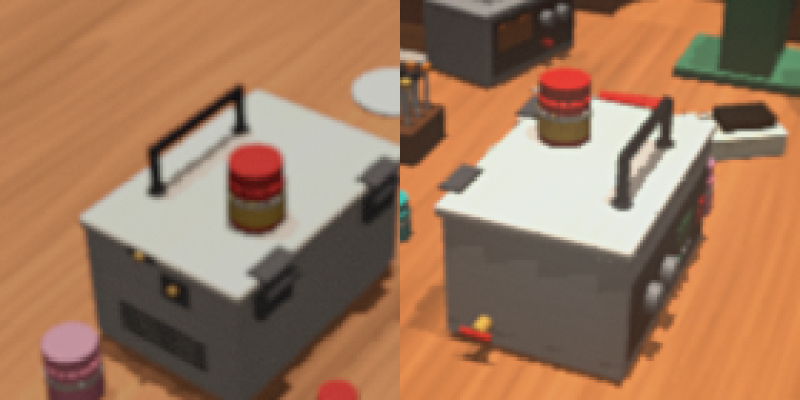

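The crop confirms it: the red-capped pot with the yellow label is on the lid behind the black bar (crop left [190,257], right [105,565]). Before moving I check the tall green press near the route.

```bash
python3 - <<'E'
from h import *
b=snap("side");a=snap("scene");s=.64
for u,v in [(475,240),(550,250),(512,245)]: print(np.round(onz(b,(v*s,u*s),0)))
g=onz(b,(245*s,512*s),0)
for z in (150,200,250,300,350,400): print(z,np.round(proj(b,[g[0],g[1],z])/s))
E
```

```text
[ 614. -585.    0.]
[ 419. -601.    0.]
[ 516. -592.    0.]
150 [[190. 518.]]
200 [[170. 520.]]
250 [[150. 523.]]
300 [[130. 525.]]
350 [[108. 527.]]
400 [[ 86. 529.]]
```

>>> jog_arm(moves=[{"translation": [0,0.5,0.5],"dr": [0,0,-0.055],"grip": 1},{"translation": [0.2,1,0.5],"dr": [0,0,-0.11],"grip": 1},{"translation": [0.2,1,0.5],"dr": [0,0,-0.164],"grip": 1}])

```text
clock: 1.38
tcp_pos: [281.9, -483.9, 272.3]
tcp_rot: [[0.997, -0.081, 0.002], [-0.081, -0.997, 0.0], [0.002, -0.0, -1.0]]
wrist_force: [-0.1, -1.2, -1.2]
finger_gap: 1.0
grip_force: 0.0
```

>>> jog_arm(moves=[{"translation": [0.25,0.6,0.2],"dr": [0,0,0],"grip": 1},{"translation": [0.5,1,0.3],"dr": [0,0,0],"grip": 1}])

```text
clock: 1.62
tcp_pos: [320.5, -405.1, 296.1]
tcp_rot: [[0.997, -0.079, 0.001], [-0.079, -0.997, -0.0], [0.001, 0.0, -1.0]]
wrist_force: [0.1, 0.4, 0.3]
finger_gap: 0.997
grip_force: 0.0
```

>>> jog_arm(moves=[{"translation": [0.4,0.5,0],"dr": [0,0,0],"grip": 1},{"translation": [0.8,1,0],"dr": [0,0,0],"grip": 1}])

```text
clock: 1.88
tcp_pos: [384.6, -325.4, 295.8]
tcp_rot: [[0.997, -0.08, 0.001], [-0.08, -0.997, -0.001], [0.001, 0.001, -1.0]]
wrist_force: [0.8, 0.1, 0.1]
finger_gap: 0.999
grip_force: 0.0
```

>>> jog_arm(moves=[{"translation": [0.4,0.5,0],"dr": [0,0,0],"grip": 1},{"translation": [0.8,1,0],"dr": [0,0,0],"grip": 1}])

```text
clock: 2.12
tcp_pos: [448.7, -245.3, 295.6]
tcp_rot: [[0.997, -0.08, 0.001], [-0.08, -0.997, -0.0], [0.001, 0.0, -1.0]]
wrist_force: [0.3, -0.7, -0.2]
finger_gap: 0.997
grip_force: 0.0
```

>>> jog_arm(moves=[{"translation": [0.4,0.5,0],"dr": [0,0,0],"grip": 1},{"translation": [0.8,1,0],"dr": [0,0,0],"grip": 1},{"translation": [0.8,1,0],"dr": [0,0,0],"grip": 1}])

```text
clock: 2.5
tcp_pos: [514.0, -162.1, 295.2]
tcp_rot: [[0.997, -0.072, 0.001], [-0.072, -0.997, 0.002], [0.001, -0.002, -1.0]]
wrist_force: [-0.5, -0.8, -0.5]
finger_gap: 0.997
grip_force: 0.0
```

```bash
python3 - <<'E'
from h import *
w=snap("wrist"); print(bot.read_state()["tcp_pos"])
for q in ["flux_pot_center","lid_handle"]:
    for d in bot.spot_in(w,q): print(q,np.round(d["position"]),round(d["conf"],2),np.round(onz(w,d["position"],{"flux_pot_center":174,"lid_handle":188}[q])))
print(proj(w,[[604,-58,205],[516,-22,188]]))
save({"color":cv2.resize(w["color"],(640,480))},"w1.png")
E
```

```text
[ 512.60206186 -164.78073632  295.09735783]
flux_pot_center [161. 295.] 0.89 [ 535. -200.  174.]
flux_pot_center [ 86. 126.] 0.64 [609. -60. 174.]
flux_pot_center [  2. 212.] 0.54 [ 665. -139.  174.]
lid_handle [200.  94.] 0.79 [516. -19. 188.]
[[ 90.61807884 106.30349583]
 [199.00141458  97.41228426]]
```

View pics/w1.png

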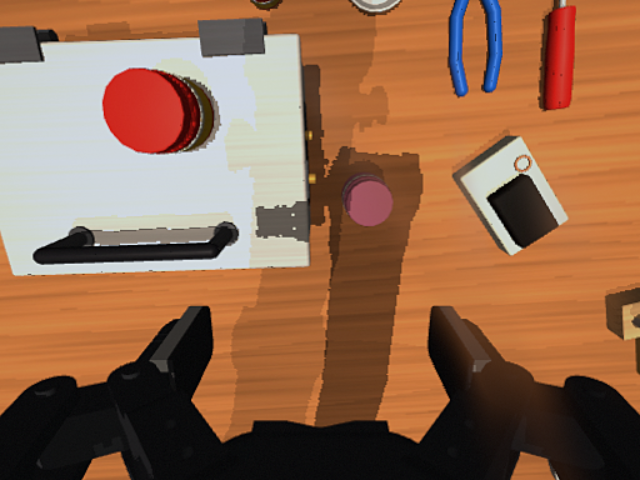

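The wrist view shows the red cap at about (145,111), the bar from (40,256) to (218,250), and the lid's front edge from (12,275) to (308,266), as (u,v) on a 640-wide picture.

```bash
python3 - <<'E'
from h import *
w=snap("wrist"); f=.8
P=lambda u,v,z: np.round(onz(w,((v+.5)*f-.5,(u+.5)*f-.5),z),1)
print("cap",P(145,111,205))
hsv=cv2.cvtColor(w["color"],cv2.COLOR_RGB2HSV)
m=((hsv[...,0]<6)|(hsv[...,0]>174))&(hsv[...,1]>200)&(hsv[...,2]>150); m[200:]=0; m[:,250:]=0
v,u=np.nonzero(m); print(u.min(),u.max(),v.min(),v.max(),onz(w,((v.min()+v.max())/2,u.min()+ (v.max()-v.min())/2),205))
print("bar",P(40,256,188),P(222,250,188)); print("edge",P(14,275,143),P(308,266,143),"right edge",P(300,38,143))
E
```

```text
cap [602.8 -71.7 205. ]
73 147 53 119 [605.22735517 -64.86850016 205.        ]
bar [513.8  31.2 188. ] [508.  -98.1 188. ]
edge [485.6  95.2 143. ] [ 473.8 -155.1  143. ] right edge [ 646.9 -164.8  143. ]
```

>>> jog_arm(moves=[{"translation": [0.2,0.5,0],"dr": [0,0,0],"grip": 1},{"translation": [0.4,1,0],"dr": [0,0,0],"grip": 1},{"translation": [0.4,1,0],"dr": [0,0,0],"grip": 1},{"translation": [0.4,1,0],"dr": [0,0,0],"grip": 1}])

```text
clock: 3.2
tcp_pos: [543.3, -88.3, 295.3]
tcp_rot: [[0.997, -0.081, -0.0], [-0.081, -0.997, -0.001], [-0.0, 0.001, -1.0]]
wrist_force: [-0.4, -0.2, -0.8]
finger_gap: 0.996
grip_force: 0.0
```

```bash
python3 - <<'E'
from h import *
s=bot.read_state();w=snap("wrist"); s2=bot.read_state(); print(s["tcp_pos"],s2["tcp_pos"],s["dq"].__abs__().max() if hasattr(s["dq"],"max") else s["dq"])
for q in ["flux_pot_center","lid_handle"]:
    for d in bot.spot_in(w,q): print(q,np.round(d["position"]),round(d["conf"],2),np.round(onz(w,d["position"],{"flux_pot_center":174,"lid_handle":188}[q])))
hsv=cv2.cvtColor(w["color"],cv2.COLOR_RGB2HSV)
m=(((hsv[...,0]<6)|(hsv[...,0]>174))&(hsv[...,1]>200)&(hsv[...,2]>150)).astype(np.uint8)
n,l,st,c=cv2.connectedComponentsWithStats(m)
for i in range(1,n):
    if st[i,4]>150: print(st[i],c[i],onz(w,c[i][::-1],205))
cv2.imwrite("pics/w2.png",cv2.resize(w["color"],(640,480))[:,:,::-1])
E
```

```text
[543.31859693 -88.28330824 295.32685983] [543.23637807 -88.62105773 295.29131053] 0.013748545343453489
flux_pot_center [120. 221.] 0.9 [605. -64. 174.]
flux_pot_center [  8. 268.] 0.6 [ 686. -110.  174.]
flux_pot_center [174. 347.] 0.58 [ 548. -173.  174.]
flux_pot_center [ 63. 504.] 0.57 [ 631. -299.  174.]
flux_pot_center [ 11. 355.] 0.17 [ 679. -178.  174.]
lid_handle [225. 184.] 0.65 [516. -21. 188.]
[256   0  30  16 206] [273.96116505   4.20873786] [ 680.10025794 -112.64868559  205.        ]
[493  24  19  79 951] [503.12828601  68.9148265 ] [ 625.40278983 -275.38336791  205.        ]
[186  91  62  63 725] [212.09793103 134.77517241] [595.90710964 -59.38419058 205.        ]
```

View pics/w2.png

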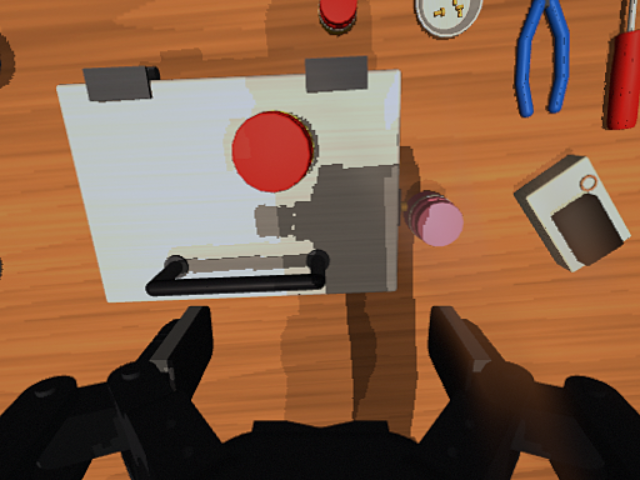

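The red cap is a circle centred at about (272,151), the bar runs from (150,288) to (322,283), and the gripper's shadow covers the lid's right side. The view is clear of obstacles.

```bash
python3 - <<'E'
from h import *
w=snap("wrist"); f=.8
P=lambda u,v,z: np.round(onz(w,((v+.5)*f-.5,(u+.5)*f-.5),z),1)
print(bot.read_state()["tcp_pos"],"cap",P(272,151,205))
print("bar",P(153,288,190),P(318,284,190)); print("lid",P(107,301,143),P(396,291,143),P(400,71,143),P(58,86,143))
E
```

```text
[543.41672064 -88.13963171 295.35896019] cap [606.2 -65.  205. ]
bar [515.9  34.8 190. ] [509.2 -85.1 190. ]
lid [487.6 102.  143. ] [ 476.4 -150.2  143. ] [ 651.7 -156.7  143. ] [661.5  93.9 143. ]
```

>>> jog_arm(moves=[{"translation": [0.4,0.2,0],"dr": [0,0,0],"grip": 1},{"translation": [0.78,0.29,-0.2],"dr": [0,0,0],"grip": 1},{"translation": [0.78,0.29,-0.6],"dr": [0,0,0],"grip": 1},{"translation": [0.78,0.29,-1],"dr": [0,0,0],"grip": 1},{"translation": [0.78,0.29,-1],"dr": [0,0,0],"grip": 1}])

```text
clock: 4.03
tcp_pos: [604.5, -64.3, 212.9]
tcp_rot: [[0.997, -0.08, -0.005], [-0.08, -0.997, 0.0], [-0.005, 0.0, -1.0]]
wrist_force: [-0.1, 0.1, 0.3]
finger_gap: 1.0
grip_force: 0.0
```

>>> jog_arm(moves=[{"translation": [0,0,-0.25],"dr": [0,0,0],"grip": 1},{"translation": [0,0,-0.5],"dr": [0,0,0],"grip": 1},{"translation": [0,0,-0.7],"dr": [0,0,0],"grip": 1},{"translation": [0,0,-0.79],"dr": [0,0,0],"grip": 1},{"translation": [0,0,-0.79],"dr": [0,0,0],"grip": 1}])

```text
clock: 4.65
tcp_pos: [606.3, -63.5, 152.2]
tcp_rot: [[0.997, -0.079, -0.0], [-0.079, -0.997, -0.0], [-0.0, 0.0, -1.0]]
wrist_force: [0.1, 0.1, 0.3]
finger_gap: 1.002
grip_force: 0.0
```

>>> jog_arm(moves=[{"translation": [0,0,0],"dr": [0,0,0],"grip": 0.3},{"translation": [0,0,0],"dr": [0,0,0],"grip": -1},{"translation": [0,0,0],"dr": [0,0,0],"grip": -1},{"translation": [0,0,0],"dr": [0,0,0],"grip": -1},{"translation": [0,0,0],"dr": [0,0,0],"grip": -1}])

```text
clock: 5.28
tcp_pos: [606.8, -63.4, 153.1]
tcp_rot: [[0.997, -0.079, 0.002], [-0.079, -0.997, -0.0], [0.002, 0.0, -1.0]]
wrist_force: [0.1, 0.5, 5.8]
finger_gap: 0.586
grip_force: 62.8
```

>>> jog_arm(moves=[{"translation": [0,0,0.2],"dr": [0,0,0],"grip": -1},{"translation": [0,0,0.6],"dr": [0,0,0],"grip": -1},{"translation": [0,0,1],"dr": [0,0,0],"grip": -1},{"translation": [0,0,1],"dr": [0,0,0],"grip": -1}])

```text
clock: 5.78
tcp_pos: [607.7, -63.3, 235.4]
tcp_rot: [[0.997, -0.079, 0.005], [-0.079, -0.997, -0.0], [0.005, -0.0, -1.0]]
wrist_force: [0.1, 0.4, -1.4]
finger_gap: 0.591
grip_force: 62.5
```

>>> jog_arm(moves=[{"translation": [0,0.3,0.1],"dr": [0,0,0],"grip": -1},{"translation": [0,0.65,0.1],"dr": [0,0,0],"grip": -1},{"translation": [0,1,0.1],"dr": [0,0,0],"grip": -1}])

```text
clock: 6.15
tcp_pos: [605.6, 17.2, 239.3]
tcp_rot: [[0.997, -0.08, -0.001], [-0.08, -0.997, -0.0], [-0.001, 0.0, -1.0]]
wrist_force: [-0.8, -0.6, -1.8]
finger_gap: 0.589
grip_force: 62.5
```

>>> jog_arm(moves=[{"translation": [-0.1,0.5,0],"dr": [0,0,0],"grip": -1},{"translation": [-0.3,1,0],"dr": [0,0,0],"grip": -1}])

```text
clock: 6.4
tcp_pos: [581.5, 97.5, 239.0]
tcp_rot: [[0.997, -0.08, -0.002], [-0.08, -0.997, -0.0], [-0.002, 0.0, -1.0]]
wrist_force: [0.6, 0.3, -1.9]
finger_gap: 0.584
grip_force: 62.5
```

>>> jog_arm(moves=[{"translation": [-0.25,0.5,0],"dr": [0,0,0],"grip": -1},{"translation": [-0.5,1,0],"dr": [0,0,0],"grip": -1}])

```text
clock: 6.65
tcp_pos: [540.9, 177.6, 239.2]
tcp_rot: [[0.997, -0.079, -0.001], [-0.079, -0.997, -0.001], [-0.001, 0.001, -1.0]]
wrist_force: [0.3, -0.2, -1.4]
finger_gap: 0.591
grip_force: 62.5
```

>>> jog_arm(moves=[{"translation": [-0.25,0.5,0],"dr": [0,0,0],"grip": -1},{"translation": [-0.5,1,0],"dr": [0,0,0],"grip": -1}])

```text
clock: 6.9
tcp_pos: [501.0, 257.4, 239.3]
tcp_rot: [[0.997, -0.079, -0.001], [-0.079, -0.997, -0.001], [-0.001, 0.001, -1.0]]
wrist_force: [1.4, 0.5, -1.7]
finger_gap: 0.587
grip_force: 62.5
```

>>> jog_arm(moves=[{"translation": [-0.25,0.4,0],"dr": [0,0,0],"grip": -1},{"translation": [-0.5,0.8,0],"dr": [0,0,0],"grip": -1},{"translation": [-0.5,0.9,0],"dr": [0,0,0],"grip": -1},{"translation": [-0.5,0.9,0],"dr": [0,0,0],"grip": -1},{"translation": [-0.5,0.9,0],"dr": [0,0,0],"grip": -1}])

```text
clock: 7.52
tcp_pos: [463.0, 327.1, 239.6]
tcp_rot: [[0.997, -0.081, -0.0], [-0.081, -0.997, -0.001], [-0.0, 0.001, -1.0]]
wrist_force: [-0.5, -0.6, -1.4]
finger_gap: 0.589
grip_force: 62.5
```

```bash
python3 - <<'E'
from h import *
s=bot.read_state();w=snap("wrist"); print(s["tcp_pos"],s["finger_gap"],s["grip_force"],s["clock"])
for d in bot.spot_in(w,"coaster"): print(np.round(d["position"]),round(d["conf"],2),np.round(onz(w,d["position"],5)))
hsv=cv2.cvtColor(w["color"],cv2.COLOR_RGB2HSV)
m=((hsv[...,1]<45)&(hsv[...,2]>140)).astype(np.uint8)
n,l,st,c=cv2.connectedComponentsWithStats(m)
for i in range(1,n):
    if st[i,4]>300:
        cn=max(cv2.findContours((l==i).astype(np.uint8),0,1)[0],key=len); e=cv2.fitEllipse(cn); print(st[i],e,onz(w,e[0][::-1],5))
cv2.imwrite("pics/w3.png",cv2.resize(w["color"],(640,480))[:,:,::-1])
E
```

```text
[462.96868209 327.13421818 239.61564911] 0.5889136652688471 62.51516061136499 7.525
[138. 225.] 0.65 [496. 362.   5.]
[194   0  55  27 578] ((227.68251037597656, 11.863100051879883), (13.95669174194336, 62.93417739868164), 115.39214324951172) [634.92134966 343.80974686   5.        ]
[ 184   98   79   79 4414] ((221.3097381591797, 135.4407501220703), (73.72730255126953, 78.35476684570312), 37.851505279541016) [500.00149815 366.67007449   5.        ]
```

View pics/w3.png

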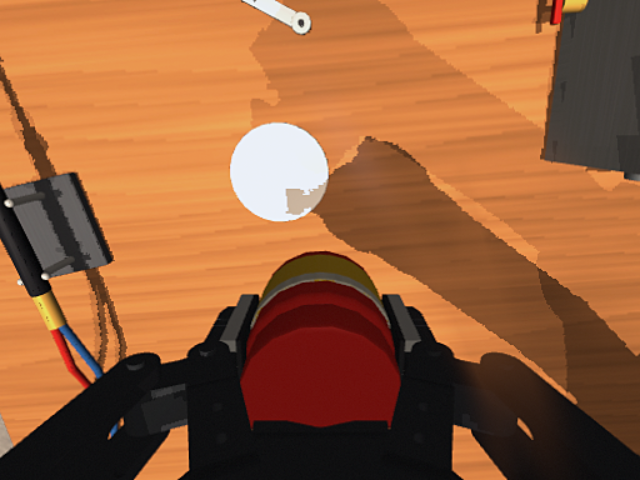

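The coaster disc is at (279,172) with a 49 px radius, so its centre is about (498,364). The pot sits upright and centred in the fingers. Next I lower it.

>>> jog_arm(moves=[{"translation": [0.22,0.23,0],"dr": [0,0,0],"grip": -1},{"translation": [0.44,0.46,-0.2],"dr": [0,0,0],"grip": -1},{"translation": [0.44,0.46,-0.6],"dr": [0,0,0],"grip": -1},{"translation": [0.44,0.46,-1],"dr": [0,0,0],"grip": -1}])

```text
clock: 8.12
tcp_pos: [498.2, 364.7, 159.1]
tcp_rot: [[0.997, -0.081, 0.0], [-0.081, -0.997, -0.0], [0.0, 0.0, -1.0]]
wrist_force: [-0.0, -1.2, -1.3]
finger_gap: 0.588
grip_force: 62.7
```

>>> jog_arm(moves=[{"translation": [0,0,-0.4],"dr": [0,0,0],"grip": -1},{"translation": [0,0,-0.8],"dr": [0,0,0],"grip": -1},{"translation": [0,0,-1],"dr": [0,0,0],"grip": -1}])

```text
clock: 8.5
tcp_pos: [497.3, 364.0, 78.3]
tcp_rot: [[0.997, -0.081, -0.002], [-0.081, -0.997, -0.002], [-0.002, 0.002, -1.0]]
wrist_force: [0.4, -0.4, -2.4]
finger_gap: 0.59
grip_force: 62.7
```

>>> jog_arm(moves=[{"translation": [0,0,-0.3],"dr": [0,0,0],"grip": -1},{"translation": [0,0,-0.55],"dr": [0,0,0],"grip": -1},{"translation": [0,0,-0.65],"dr": [0,0,0],"grip": -1},{"translation": [0,0,-0.65],"dr": [0,0,0],"grip": -1},{"translation": [0,0,-0.65],"dr": [0,0,0],"grip": -1}])

```text
clock: 9.12
tcp_pos: [497.9, 365.9, 29.0]
tcp_rot: [[0.997, -0.079, 0.001], [-0.079, -0.997, 0.001], [0.001, -0.001, -1.0]]
wrist_force: [0.4, 0.5, -1.9]
finger_gap: 0.59
grip_force: 62.7
```

>>> jog_arm(moves=[{"translation": [0,0,-0.06],"dr": [0,0,0],"grip": -1},{"translation": [0,0,-0.12],"dr": [0,0,0],"grip": -1},{"translation": [0,0,-0.14],"dr": [0,0,0],"grip": -1},{"translation": [0,0,-0.15],"dr": [0,0,0],"grip": -1},{"translation": [0,0,-0.15],"dr": [0,0,0],"grip": -1}])

```text
clock: 9.75
tcp_pos: [497.4, 365.4, 16.1]
tcp_rot: [[0.997, -0.079, 0.0], [-0.079, -0.997, 0.0], [-0.0, -0.0, -1.0]]
wrist_force: [0.3, 0.4, -1.6]
finger_gap: 0.587
grip_force: 62.7
```

>>> jog_arm(moves=[{"translation": [0,0,-0.015],"dr": [0,0,0],"grip": -1},{"translation": [0,0,-0.025],"dr": [0,0,0],"grip": -1},{"translation": [0,0,-0.025],"dr": [0,0,0],"grip": -1}])

```text
clock: 10.12
tcp_pos: [497.6, 365.6, 15.1]
tcp_rot: [[0.997, -0.079, 0.001], [-0.079, -0.997, 0.0], [0.001, -0.0, -1.0]]
wrist_force: [-2.6, -2.2, 7.3]
finger_gap: 0.587
grip_force: 63.7
```

>>> jog_arm(moves=[{"translation": [0,0,0.01],"dr": [0,0,0],"grip": -0.5},{"translation": [0,0,0.01],"dr": [0,0,0],"grip": 0.4},{"translation": [0,0,0.01],"dr": [0,0,0],"grip": 1},{"translation": [0,0,0.01],"dr": [0,0,0],"grip": 1},{"translation": [0,0,0.01],"dr": [0,0,0],"grip": 1}])

```text
clock: 10.75
tcp_pos: [497.4, 365.4, 14.8]
tcp_rot: [[0.997, -0.079, -0.0], [-0.079, -0.997, -0.0], [-0.0, 0.0, -1.0]]
wrist_force: [-0.2, 0.1, 0.3]
finger_gap: 0.999
grip_force: 0.0
```

>>> jog_arm(moves=[{"translation": [0,0,0.2],"dr": [0,0,0],"grip": 1},{"translation": [0,0,0.5],"dr": [0,0,0],"grip": 1},{"translation": [0,0,1],"dr": [0,0,0],"grip": 1}])

```text
clock: 11.12
tcp_pos: [496.8, 365.0, 95.7]
tcp_rot: [[0.997, -0.079, -0.002], [-0.079, -0.997, -0.001], [-0.001, 0.001, -1.0]]
wrist_force: [1.1, 0.1, -0.8]
finger_gap: 1.001
grip_force: 0.0
```

>>> jog_arm(moves=[{"translation": [-0.3,0,0.5],"dr": [0,0,0],"grip": 1},{"translation": [-0.6,0,1],"dr": [0,0,0],"grip": 1}])

```text
clock: 11.38
tcp_pos: [448.9, 365.5, 177.3]
tcp_rot: [[0.997, -0.08, 0.001], [-0.08, -0.997, 0.001], [0.001, -0.001, -1.0]]
wrist_force: [0.6, 0.3, 0.7]
finger_gap: 1.0
grip_force: 0.0
```

>>> jog_arm(moves=[{"translation": [0,-0.3,0.5],"dr": [0,0,0],"grip": 1},{"translation": [0,-0.3,1],"dr": [0,0,0],"grip": 1},{"translation": [0,-0.3,1],"dr": [0,0,0],"grip": 1},{"translation": [0,-0.3,1],"dr": [0,0,0],"grip": 1}])

```text
clock: 11.88
tcp_pos: [449.2, 341.3, 255.2]
tcp_rot: [[0.997, -0.079, 0.0], [-0.079, -0.997, 0.0], [0.0, -0.0, -1.0]]
wrist_force: [-0.6, 0.8, 0.0]
finger_gap: 1.001
grip_force: 0.0
```

```bash
python3 - <<'E'
from h import *
a=snap("scene");b=snap("side");w=snap("wrist"); print(bot.read_state()["tcp_pos"])
P={}
for n,p in(("sc",a),("si",b),("w",w)):
    for d in bot.spot_in(p,"flux_pot_center"): print(n,np.round(d["position"]),round(d["conf"],2),np.round(onz(p,d["position"],36)))
print(proj(w,[[498,365,67],[498,365,5]]))
cr=lambda p:(lambda r:cv2.resize(p["color"][max(0,r[0]-60):r[0]+60,max(0,r[1]-60):r[1]+60],(400,400)))(proj(p,[498,365,30])[0].astype(int))
cv2.imwrite("pics/d.png",np.hstack([cr(a),cr(b)])[:,:,::-1])
E
```

```text
[448.90936531 341.07808219 253.87207879]
sc [154. 286.] 0.78 [494. 361.  36.]
sc [257. 176.] 0.74 [ 514. -210.   36.]
sc [278. 270.] 0.61 [ 747. -139.   36.]
sc [266. 303.] 0.6 [792. -61.  36.]
si [339. 234.] 0.89 [497. 372.  36.]
si [205. 203.] 0.7 [775. -22.  36.]
si [198. 313.] 0.51 [ 483. -185.   36.]
si [357. 234.] 0.5 [481. 406.  36.]
w [126. 231.] 0.91 [497. 366.  36.]
[[127.69120514 229.51151498]
 [123.49724593 233.5480529 ]]
```

View pics/d.png

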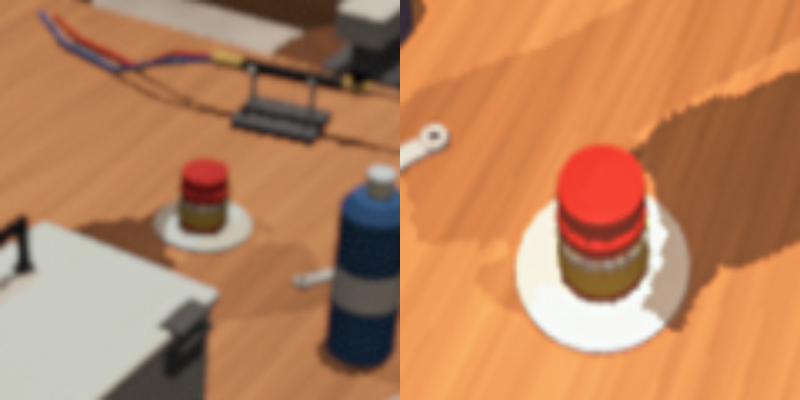

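The pot stands upright on the middle of the coaster, in both crops and by the network at about (497,366). Next I go to the handle, turning the tool by 92° on the way.

>>> jog_arm(moves=[{"translation": [0.1,-0.5,0],"dr": [0,0,0.055],"grip": 1},{"translation": [0.16,-0.92,0],"dr": [0,0,0.104],"grip": 1}])

```text
clock: 12.42
tcp_pos: [462.2, 266.8, 254.2]
tcp_rot: [[0.968, 0.251, -0.001], [0.251, -0.968, -0.001], [-0.001, 0.0, -1.0]]
wrist_force: [0.5, 0.3, 0.5]
finger_gap: 0.999
grip_force: 0.0
```

>>> jog_arm(moves=[{"translation": [0.1,-0.5,0],"dr": [0,0,0.055],"grip": 1},{"translation": [0.16,-0.92,0],"dr": [0,0,0.104],"grip": 1}])

```text
clock: 12.68
tcp_pos: [475.2, 192.6, 254.4]
tcp_rot: [[0.837, 0.547, -0.001], [0.547, -0.837, -0.0], [-0.001, -0.0, -1.0]]
wrist_force: [-0.9, -0.8, -0.3]
finger_gap: 1.002
grip_force: 0.0
```

>>> jog_arm(moves=[{"translation": [0.1,-0.5,0],"dr": [0,0,0.055],"grip": 1},{"translation": [0.16,-0.92,0],"dr": [0,0,0.104],"grip": 1}])

```text
clock: 12.92
tcp_pos: [487.9, 119.0, 254.5]
tcp_rot: [[0.617, 0.787, -0.001], [0.787, -0.617, -0.0], [-0.001, -0.0, -1.0]]
wrist_force: [0.3, 0.6, -0.5]
finger_gap: 1.001
grip_force: 0.0
```

>>> jog_arm(moves=[{"translation": [0.1,-0.5,0],"dr": [0,0,0.055],"grip": 1},{"translation": [0.16,-0.92,0],"dr": [0,0,0.104],"grip": 1}])

```text
clock: 13.18
tcp_pos: [500.7, 45.4, 254.5]
tcp_rot: [[0.332, 0.943, -0.001], [0.943, -0.332, -0.0], [-0.0, -0.0, -1.0]]
wrist_force: [0.7, -0.2, 0.9]
finger_gap: 0.997
grip_force: 0.0
```

>>> jog_arm(moves=[{"translation": [0.1,-0.5,0],"dr": [0,0,0.055],"grip": 1},{"translation": [0.16,-0.92,0],"dr": [0,0,0.1],"grip": 1},{"translation": [0.16,-0.92,0],"dr": [0,0,0.1],"grip": 1},{"translation": [0.16,-0.92,0],"dr": [0,0,0.1],"grip": 1}])

```text
clock: 13.68
tcp_pos: [513.2, -25.8, 254.6]
tcp_rot: [[0.03, 1.0, -0.001], [1.0, -0.03, 0.001], [0.001, -0.001, -1.0]]
wrist_force: [0.5, 0.4, -0.1]
finger_gap: 0.999
grip_force: 0.0
```

```bash
python3 - <<'E'
from h import *
w=snap("wrist"); s=bot.read_state();print(s["tcp_pos"],np.round(s["tcp_rot"],3).tolist(),np.round(s["qpos"],2))
for d in bot.spot_in(w,"lid_handle"): print(np.round(d["position"]),round(d["conf"],2),np.round(onz(w,d["position"],188)))
print(proj(w,[[512.5,-25,188],[515,35,190],[510,-85,190]])*1.25)
cv2.imwrite("pics/w4.png",cv2.resize(w["color"],(640,480))[:,:,::-1])
E
```

```text
[513.24344027 -25.34140642 254.74680778] [[0.029, 1.0, -0.0], [1.0, -0.029, 0.001], [0.001, -0.0, -1.0]] [ 0.39  0.24 -0.51  1.8   0.13  1.13 -0.2 ]
[188. 253.] 0.64 [512. -12. 188.]
[[255.34424807 318.9175371 ]
 [152.56460863 320.15932546]
 [344.90788775 317.84055536]]
```

View pics/w4.png

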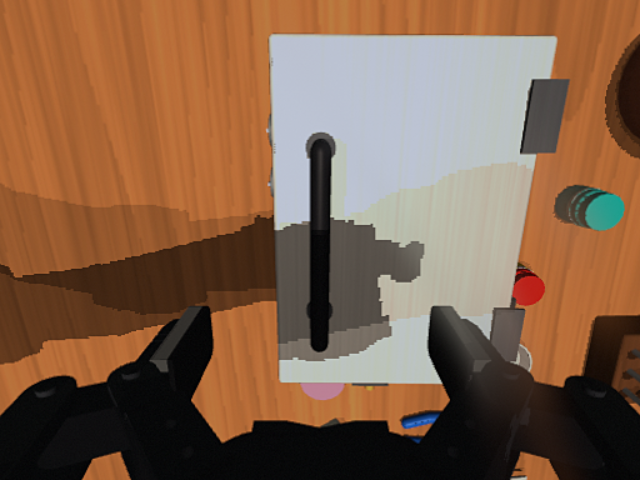

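The bar lies at u≈320 on the finger centre line, from v 140 to 350, and the fingers straddle it. Next I lower and grip.

>>> jog_arm(moves=[{"translation": [0,0,-0.4],"dr": [0,0,0],"grip": 1},{"translation": [0,0,-0.8],"dr": [0,0,0],"grip": 1},{"translation": [0,0,-1],"dr": [0,0,0],"grip": 1}])

```text
clock: 14.15
tcp_pos: [512.6, -25.5, 173.5]
tcp_rot: [[0.028, 1.0, -0.002], [1.0, -0.028, 0.0], [0.0, -0.002, -1.0]]
wrist_force: [-0.4, -0.2, 0.7]
finger_gap: 1.004
grip_force: 0.0
```

>>> jog_arm(moves=[{"translation": [0,0,-0.09],"dr": [0,0,0],"grip": 0.5},{"translation": [0,0,-0.09],"dr": [0,0,0],"grip": -0.2},{"translation": [0,0,-0.09],"dr": [0,0,0],"grip": -0.6},{"translation": [0,0,-0.09],"dr": [0,0,0],"grip": -1},{"translation": [0,0,-0.09],"dr": [0,0,0],"grip": -1}])

```text
clock: 14.78
tcp_pos: [512.9, -26.6, 168.6]
tcp_rot: [[0.03, 1.0, -0.001], [1.0, -0.03, -0.0], [-0.0, -0.001, -1.0]]
wrist_force: [-3.8, 0.2, 6.5]
finger_gap: 0.118
grip_force: 58.5
```

>>> jog_arm(moves=[{"translation": [0,0,-0.09],"dr": [0,0,0],"grip": -1},{"translation": [0,0,-0.09],"dr": [0,0,0],"grip": -1},{"translation": [0,0,-0.09],"dr": [0,0,0],"grip": -1}])

```text
clock: 15.15
tcp_pos: [513.1, -26.5, 165.9]
tcp_rot: [[0.03, 1.0, 0.001], [1.0, -0.03, -0.003], [-0.003, 0.001, -1.0]]
wrist_force: [-23.7, -0.9, 51.8]
finger_gap: 0.114
grip_force: 66.6
```

My repeated row pushed 7 mm lower than intended. I back that out before swinging.

>>> jog_arm(moves=[{"translation": [0,0,0.06],"dr": [0,0,0],"grip": -1},{"translation": [0,0,0.09],"dr": [0,0,0],"grip": -1},{"translation": [0,0,0.09],"dr": [0,0,0],"grip": -1}])

```text
clock: 15.52
tcp_pos: [513.2, -26.4, 167.2]
tcp_rot: [[0.029, 1.0, -0.001], [1.0, -0.029, 0.001], [0.0, -0.001, -1.0]]
wrist_force: [1.3, 1.9, -5.3]
finger_gap: 0.119
grip_force: 60.9
```

>>> jog_arm(moves=[{"translation": [0.091,-0.003,0.194],"dr": [0,0,0],"grip": -1},{"translation": [0.203,-0.007,0.378],"dr": [0,0,0],"grip": -1},{"translation": [0.333,-0.012,0.549],"dr": [0,0,0],"grip": -1},{"translation": [0.48,-0.017,0.706],"dr": [0,0,0],"grip": -1},{"translation": [0.642,-0.022,0.846],"dr": [0,0,0],"grip": -1}])

```text
clock: 16.15
tcp_pos: [561.7, -28.3, 234.8]
tcp_rot: [[0.029, 1.0, -0.008], [1.0, -0.029, -0.0], [-0.001, -0.008, -1.0]]
wrist_force: [-14.0, 0.1, 9.3]
finger_gap: 0.117
grip_force: 59.2
```

>>> jog_arm(moves=[{"translation": [0.176,-0.006,0.122],"dr": [0,0,0],"grip": -1},{"translation": [0.364,-0.013,0.226],"dr": [0,0,0],"grip": -1},{"translation": [0.563,-0.02,0.309],"dr": [0,0,0],"grip": -1},{"translation": [0.768,-0.027,0.371],"dr": [0,0,0],"grip": -1},{"translation": [0.979,-0.034,0.411],"dr": [0,0,0],"grip": -1}])

```text
clock: 16.77
tcp_pos: [643.2, -31.4, 269.3]
tcp_rot: [[0.03, 1.0, -0.001], [1.0, -0.03, -0.001], [-0.001, -0.001, -1.0]]
wrist_force: [-3.9, 0.1, 3.9]
finger_gap: 0.119
grip_force: 63.3
```

>>> jog_arm(moves=[{"translation": [0.179,-0.006,0.018],"dr": [0,0,0],"grip": -1},{"translation": [0.358,-0.013,0.018],"dr": [0,0,0],"grip": -1},{"translation": [0.5,-0.018,0.008],"dr": [0,0,0],"grip": -1},{"translation": [0.606,-0.021,-0.006],"dr": [0,0,0],"grip": -1},{"translation": [0.68,-0.024,-0.02],"dr": [0,0,0],"grip": -1}])

```text
clock: 17.4
tcp_pos: [697.9, -33.4, 266.6]
tcp_rot: [[0.03, 1.0, -0.0], [1.0, -0.03, -0.0], [-0.0, -0.0, -1.0]]
wrist_force: [-1.9, -0.9, 4.0]
finger_gap: 0.114
grip_force: 64.4
```

>>> jog_arm(moves=[{"translation": [0,0,0],"dr": [0,0,0],"grip": -1},{"translation": [0,0,0],"dr": [0,0,0],"grip": -1},{"translation": [0,0,0],"dr": [0,0,0],"grip": -1},{"translation": [0,0,0],"dr": [0,0,0],"grip": -1},{"translation": [0,0,0],"dr": [0,0,0],"grip": -1}])

```text
clock: 18.02
tcp_pos: [697.4, -33.4, 266.7]
tcp_rot: [[0.03, 1.0, -0.0], [1.0, -0.03, -0.0], [-0.0, -0.0, -1.0]]
wrist_force: [-0.6, -2.2, 4.6]
finger_gap: 0.114
grip_force: 64.4
```

```bash
python3 - <<'E'
from h import *
a=snap("scene");b=snap("side");s=bot.read_state()
print(s["tcp_pos"],s["wrist_force"],s["torque"],s["grip_force"],np.abs(s["dq"]).max())
# predicted lid front-edge line for several angles, hinge from bar at grip
c,si=np.cos(-.035),np.sin(-.035); O=np.array([513.2+152*c,-26.4+152*si,126]);X=np.array([c,si,0]);Y=np.array([-si,c,0]);Z=np.array([0,0,1.])
im=[cv2.resize(p["color"],(1024,768),interpolation=3).copy() for p in(a,b)]
for th,col in((1.28,(255,0,0)),(1.38,(0,255,0)),(1.48,(0,0,255))):
  al=-np.cos(th)*X+np.sin(th)*Z; n=np.sin(th)*X+np.cos(th)*Z
  pts=[O+al*186+n*17+Y*128*k for k in(-1,1)]
  for p,i in zip((a,b),im):
    q=(proj(p,pts)*2+.5).astype(int); cv2.line(i,tuple(map(int,q[0][::-1])),tuple(map(int,q[1][::-1])),col,1)
out=[]
for p,i in zip((a,b),im):
  r=(proj(p,O+Z*130)[0]*2).astype(int); out.append(cv2.resize(i[max(0,r[0]-150):r[0]+150,max(0,r[1]-100):r[1]+100],(400,600)))
cv2.imwrite("pics/e.png",np.hstack(out)[:,:,::-1])
E
```

```text
[697.42152897 -33.40040681 266.73403302] [-2.44587283 -3.61540006  5.54403944] [-0.53137137  0.84073666 -0.13956482] 64.40733790397644 0.0025479481712916002
```

View pics/e.png

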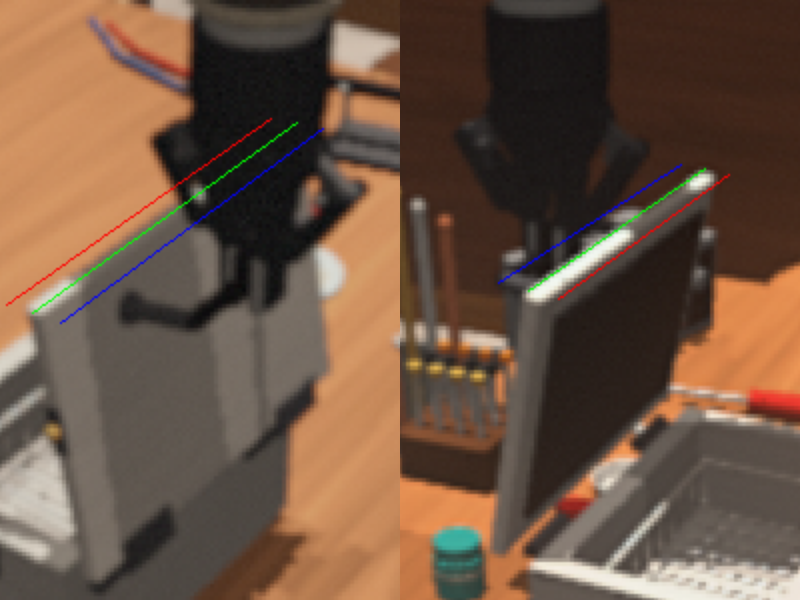

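The green line, my prediction for the lid edge at 1.38 rad, falls on the real edge in both views. The measured handle shift of 184 mm agrees, and the lid is still under a 64 N grip. I'm handing in.

```bash
python3 -c "
from workcell import bot
print(bot.job_done())"
```

```text
the job is handed in; nothing more can be done
None
```

The job is handed in, with no verdict returned: the red flux pot stands upright on the coaster, and the lid is held still by its handle at about 1.38 rad, gripped with 64 N.

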